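# Present the long cast lever over its load fixture

## Task

The long cast lever is to be loaded on the two-pin fixture: first swing the fixture's hold-down arm back clear of the pins, a quarter turn from lying across them or a little more. Then pick up the longer of the two levers by its balance point (the low raised bar on its web) and hold it level over the pins without it touching the fixture, big bore over the big pin and small bore over the small pin, about 25 mm clear of the pin tips. Finish there, still holding it; leave the short lever and the other things on the bench alone.

Things in the scene. Friction and masses are not known exactly. Their poses are not given: they have to be found in the camera images.
- lever_long: LONGER of two like bare cast levers lying flat (195 mm overall, about 0.5 kg): big boss 54 mm across, 36 high, 22 mm through bore; small boss 35 across, 30 high, 14 mm bore; bores 150 mm apart; straight web 16 mm wide, its underside 7, its top 29 mm above the lever's underside. Origin: in the underside plane below the balance point; x along the web from big to small boss, z up.
- lever_long_balance (a point): Balance point of the long lever: mid web, 18 mm above the lever's underside, 49 mm from the big bore's centre and 101 mm from the small bore's, marked by a low raised bar (4 mm along, 14 mm across) on top of the web. Bare web reaches 22 mm from here to the big boss and 84 mm to the small one. Axes as the lever's.
- lever_long_big_bore (a point): Centre of the long lever's big bore at its lower mouth, in the plane of the lever's underside.
- lever_long_small_bore (a point): Centre of the long lever's small bore at its lower mouth, in the plane of the lever's underside.
- lever_short: The shorter, similar lever (141 mm overall, bosses 44 and 28 mm across, bores 105 mm apart, 34 mm high), which does not fit this fixture. Origin at its underside below its balance point, x from its big to its small boss.
- fixture: Load fixture fixed to the bench: dark base plate 230x140x14 mm with two round seats (tops 22 mm above the bench), upright locating pins and a swing-away hold-down arm. Origin: at bench height midway between the pins; x from the big pin to the small pin, y away from the arm's pivot side (base from y = -90 to +50 mm), z up.
- big_pin (a point): Tip centre of the big pin (17 mm thick, on the bigger seat of 48 mm), 50 mm above the bench, at fixture x = -75 mm. It takes the lever's big bore.
- small_pin (a point): Tip centre of the small pin (11 mm thick, on the smaller seat of 30 mm), 50 mm above the bench, at fixture x = +75 mm. It takes the lever's small bore.
- swing_arm (a joint): Hold-down arm, swinging level on an upright pivot with light friction, stays where left. 0: across the line between the pins, along fixture +y; starts at 0 to 0.4; grows as the knob swings to the small-pin side and on (clockwise from above); 1.57: along fixture +x; stop at 2.1 rad. At q the knob is at pivot + 85 mm * (sin q, cos q) in fixture x, y.
- pivot (a point): The arm's pivot axis, at fixture x = 0, y = -52 mm, at the top of the flat bar of the arm (64 mm above the bench; the bar is 16 mm wide and 10 mm thick, and a small screw head rises 6 mm above it here).
- knob (a point): On the upright cylindrical black knob (18 mm thick) at the free end of the arm, 85 mm from the pivot axis: on its axis, 89 mm above the bench; the knob stands on the bar from 64 to 106 mm above the bench.
- nut: Bystander: plain hexagon nut, 24x27x13 mm; origin at the centre of its underside.
- boss_casting: Bystander: small round dark flanged casting, 50x50x30 mm; origin at the centre of its underside.
- oil_can: Bystander: small oil can with a spout, 62x72x123 mm; origin at the centre of its underside.
- tape_roll: Bystander: roll of tape lying flat, 96x95x25 mm; origin at the centre of its underside.

How it is judged:
By the outcome, as a careful person would: the job done as asked, in the order asked, and still so for the second after the job is handed in, while the arm keeps its last pose, push and grip.
It also fails if it takes over 48 s, if anything falls off the work surface, if the arm or the gripper's body presses on something with over 40 N, if the wrist force passes 120 N, or if a joint passes its speed limit or range.

## Robot

A 6-joint arm with a two-finger parallel gripper is mounted at the origin on a cart in front of the work surface, level with it; the furniture and walls round the work are solid. World frame = base frame: x ahead of the robot, y to its left, z up, the work surface at z = 0. Lengths are in mm, angles in degrees, forces in N, time in s.
With the tool pointing down it reaches from about 350 to 850 mm from the base axis. Payload 8.1 kg.
Tool frame: the origin (TCP) lies at the very end of the fingers, on their centre line; the grasp point (between the pads) lies 19 mm behind it; z points along the fingers, y is the direction in which the jaws open and shut (so a half turn about z gives the same grasp; the last joint's range is limited). The gripper opens to 85 mm and grips with 20 to 120 N. Pads are 22 mm wide; open, the fingers measure 114 mm over their backs; the gripper's body (76 mm by 85 mm) begins 54 mm behind the grasp point. The pads swing forward as they close: fully open they stand 13 mm farther back than shut.
Start: joints at [-70.153, 7.471, 85.268, -0, 87.261, -4.893], TCP at [251.124, -544.924, 231.292] pointing down, gripper open.
Joint ranges: [-169.43, 169.43], [-51.17, 129.36], [1.28, 143.12], [-76.62, 256.62], [0, 156.53], [-152.29, 152.29]. Speed limits (degrees/s): [136.94, 136.94, 159.86, 180, 180, 180].

## Interface

Orientations are given as [roll, pitch, yaw] about the fixed x, y, z axes, in that order (R = Rz(yaw) Ry(pitch) Rx(roll)).
In Python, from bench import r gives the robot as it stands.
- The arm moves only by the shell command python3 -m crank 'ROWS' [OPENING] [FORCE]. ROWS is JSON, a list that holds one entry, the list of rows, each a list of 6 numbers: the shift along the tool's x, y, z in m, then the turn, a rotation vector about the tool's x, y, z in rad. A call has 1 to 10 rows; each row is the pose to reach, as a shift and turn from the pose measured when the call began, along the tool's axes at that moment; what a row does not reach only later rows make up. A row lasts 1/8 s, in which the tool goes at most 62.5 mm and 10.7 degrees, less where a joint would pass 70% of its speed; a pose out of reach is approached as far as the arm can. A call with a gripper value outside its range is refused whole. OPENING is the closure, from 0 (fully open) to 1 (shut), set as the call begins (- or left out, the last holds). The fingers move at their own pace and stop on an object; FORCE is the grip in N (left out, the last holds). Time passes only in rows, so rows that repeat a pose let the fingers close. It gives the time, the measured TCP pose, the force and the opening at its end, in the units of the state.
- r.sense(): the state, without advancing time (a new reading comes with each control period).
- r.snapshot(name): name is "side" or "top" or "wrist"; returns (picture, depth): 480x640x3 uint8, blue, green, red; 480x640 float32, mm along the optical axis (not along the pixel's ray), 0 where there is no reading.
- r.get_calibration(name): a dict with "mtx" (3x3 intrinsics, pixels), "cam_to_world" (4x4, takes a point from camera to world coordinates). Camera axes: x right, y down, z forward; pixel columns grow to the right and rows downward; lengths in mm; the calibration is good to about 2 mm. A picture is of the moment at which its call begins: read the wrist's pose just before it. get_calibration takes no time and is no camera call; for the wrist camera it gives the pose at the moment of the call.
- r.hand_in(): hands the job in, once; it reports no verdict.
Trained networks look in the newest picture that a camera, given by its name, has taken for a name from the list of things; names that differ only in an ending like _2 or _b are one class to them, and where a whole thing is asked for, a point or a joint stands for the part that bears it (a point fixed in the world has none). Each returns a list of dicts, best first, with "conf" (0 to 1); they miss things now and then, are a little off and sometimes report something else, mostly with a low value. They report only what shows in the picture. A call takes as long as a camera call.
- r.look_for(thing, camera): "extent" ([left, top, right, bottom] in pixels, round what is visible of it).
- r.landmark_of(thing, camera): "pixel" ([column, row] in pixels: a listed point, or the origin of a listed thing).
The state is a dict: "time": time; "joint_pos": joint angles; "qd": joint speeds; "joint_efforts": joint torques, N m; "tool_pos": TCP position; "tcp_rot": TCP orientation; "ft_force": force on the tool from outside, world axes, zero at the start; "wrist_torque": the same for the moment, N m; "finger_gap": finger opening in mm.
Only numpy, scipy, OpenCV 4.12 (cv2) and the standard library are available. Lean on these libraries where they do the work, as an engineer would, in place of code of your own. Each camera call takes 0.05 s, during which the arm holds its last target.

## Working session

There is one attempt and no reset: what is moved stays moved. The work goes in short steps, Python scripts to look and compute and a shell command to move; the robot and the scene stay as the last step left them, time stands still between calls to the robot, and variables do not carry over. Pictures are saved under pics/ and viewed, and the job is handed in when it is done.

```bash
ls; mkdir -p pics
cat > h.py <<'E'
import numpy as np, cv2
from bench import r
from scipy.spatial.transform import Rotation as R
def snap(cam,fn=None):
    p,d=r.snapshot(cam); c=r.get_calibration(cam)
    if fn: cv2.imwrite('pics/'+fn,p)
    return p,d,np.array(c['mtx']),np.array(c['cam_to_world'])
def ray(px,K,T):
    v=T[:3,:3]@np.linalg.solve(K,[px[0],px[1],1.]); return T[:3,3],v
def onz(px,z,K,T):
    o,v=ray(px,K,T); return o+v*(z-o[2])/v[2]
def dep(px,d,K,T):
    u,w=int(round(px[0])),int(round(px[1])); q=d[max(0,w-1):w+2,max(0,u-1):u+2]; q=q[q>0]
    if not len(q): return None
    o,v=ray(px,K,T); return o+v*np.median(q)
E
python3 - <<'E'
from h import *
np.set_printoptions(precision=1,suppress=True)
print(r.sense())
for cam in ['top','side']:
    p,d,K,T=snap(cam,cam+'0.png'); print(cam,T[:3,3],K[0,0])
    for n,z in [('lever_long_balance',29),('lever_long_big_bore',0),('lever_long_small_bore',0),('big_pin',50),('small_pin',50),('pivot',64),('knob',89),('lever_short',0),('nut',0),('oil_can',0),('tape_roll',0),('boss_casting',0)]:
        for x in r.landmark_of(n,cam)[:2]:
            print(n,round(x['conf'],2),np.array(x['pixel']),onz(x['pixel'],z,K,T),dep(x['pixel'],d,K,T))
print(r.sense()['time'])
E
```

```text
pics
{'time': 0.0, 'joint_pos': array([-70.2,   7.5,  85.3,  -0. ,  87.3,  -4.9]), 'qd': array([-0. ,  0. , -0.1, -0. ,  0.1,  0.1]), 'joint_efforts': array([ -0. , -56.9, -50.1,  -0. ,   0. ,   0. ]), 'tool_pos': array([ 250.9, -544.4,  230.2]), 'tcp_rot': array([-179.9,   -0. ,   24.7]), 'ft_force': array([-0.6, -0.6,  1.1]), 'wrist_torque': array([-0. , -0.1, -0.1]), 'finger_gap': 85.49017185349824}
top [ 357.6   43.4 1265.5] 604.2001690720275
lever_long_balance 0.96 [280.9 197.7] [566.2 131.5  29. ] [566.1 131.4  29.5]
lever_long_big_bore 0.96 [305.2 197.4] [571.5  81.9   0. ] [571.6  82.   -1. ]
lever_long_small_bore 0.81 [228.6 198.2] [570.6 244.8   0. ] [569.7 244.    5.2]
lever_long_small_bore 0.2 [433.9 210.2] [ 542.8 -189.1    0. ] [ 527.2 -169.5  106.9]
big_pin 0.67 [469.1 198.8] [ 558.5 -251.3   50. ] [ 563.  -257.9   22.9]
small_pin 0.96 [392.2 195.2] [566.6 -96.3  50. ] [567.7 -97.   43.7]
pivot 0.59 [427.8 169.6] [ 616.  -166.9   64. ] [ 615.7 -166.7   65.2]
knob 0.87 [434.2 211.5] [ 527.2 -173.3   89. ] [ 524.8 -170.1  106.1]
lever_short 0.9 [280.5 260.4] [437.9 133.9
[... 1021 characters left out ...]
]
pivot 0.92 [334.2 186.6] [ 598.5 -162.5   64. ] [ 600.8 -166.2   61.6]
knob 0.92 [359.6 185.9] [ 528.7 -164.7   89. ] [ 526.2 -160.1   91.9]
knob 0.18 [279.6 261.3] [495.4 176.6  89. ] [550.6 110.6  21.9]
lever_short 0.77 [317.5 300.8] [430.8 141.2   0. ] [431.3 140.4  -0.8]
lever_short 0.59 [264.9 266.6] [581.8 122.4   0. ] [560.7 145.7  25. ]
nut 0.48 [363.3 266.6] [414.8  -6.1   0. ] [414.2  -5.    1. ]
oil_can 0.66 [202.8 351.6] [513.8 365.4   0. ] [489.3 383.7  33.3]
tape_roll 0.8 [319.9 416.8] [278.8 348.3   0. ] [279.3 347.6  -1.3]
boss_casting 0.64 [243.7 235.8] [695.2  65.4   0. ] [683.9  76.8  11.1]
boss_casting 0.29 [346.9 212.6] [ 560.2 -168.5    0. ] [ 549.9 -150.7   12.8]
1.3
```

View pics/top0.png

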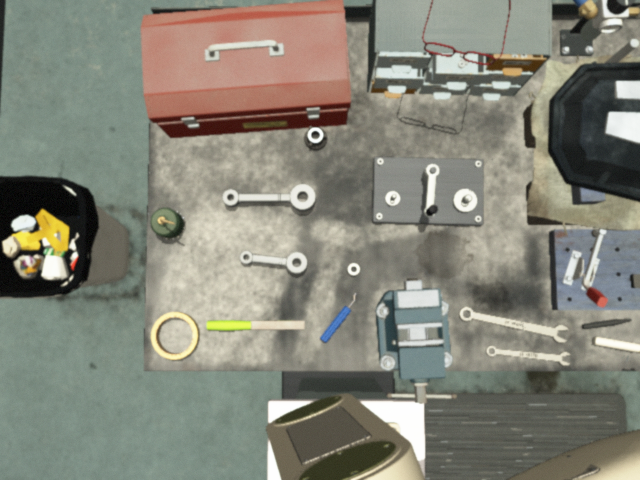

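View pics/side0.png

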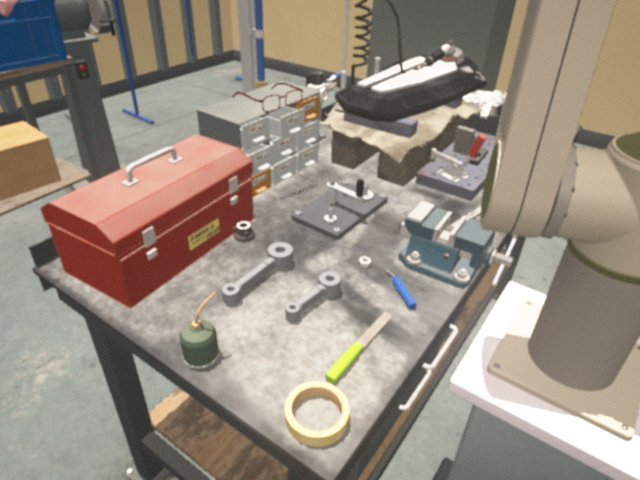

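The top view shows the fixture at about (428,190), with the pivot at (432,168), knob at (432,211), small pin at (392,197) and big pin at (466,200). The long lever runs from (303,197), its big boss, to (231,197), its small boss. It already lies roughly parallel to the pin line. I'll hover over the fixture for a closer wrist view.

```bash
cat > plan.py <<'E'
from h import *
def rel(p,rpy,base=None):
    s=r.sense() if base is None else base
    R0=R.from_euler('xyz',s['tcp_rot'],degrees=True)
    R1=R.from_euler('xyz',rpy,degrees=True)
    d=R0.inv().apply(np.array(p)-s['tool_pos'])/1000
    w=(R0.inv()*R1).as_rotvec()
    print('shift',np.round(d,4),'turn',np.round(w,4),'dist',round(np.linalg.norm(d)*1000),'deg',round(np.degrees(np.linalg.norm(w)),1))
E
python3 -c "
from plan import *
rel([480,-170,330],[180,0,179])"
```

```text
shift [ 0.3648 -0.2447 -0.0987] turn [ 1.0000e-04  0.0000e+00 -2.6924e+00] dist 450 deg 154.3
```

```bash
python3 -m crank '[[[0.024,-0.016,-0.02,0,0,-0.18],[0.049,-0.033,-0.04,0,0,-0.36],[0.073,-0.049,-0.06,0,0,-0.54],[0.097,-0.065,-0.08,0,0,-0.72],[0.122,-0.082,-0.1,0,0,-0.9],[0.146,-0.098,-0.1,0,0,-1.08],[0.17,-0.114,-0.1,0,0,-1.26],[0.195,-0.13,-0.1,0,0,-1.44],[0.219,-0.147,-0.1,0,0,-1.62],[0.243,-0.163,-0.1,0,0,-1.8]]]' 0.6
python3 -c "
from plan import *
rel([480,-170,330],[180,0,179])"
```

```text
time: 2.55
tool_pos: [404.0, -294.3, 331.4]
tcp_rot: [180.0, 0.0, 128.2]
ft_force: [-0.0, 1.0, -0.6]
finger_gap: 33.9
shift [0.0507 0.1366 0.0014] turn [-0.000e+00  3.000e-04 -8.864e-01] dist 146 deg 50.8
```

```bash
python3 -m crank '[[[0.01,0.027,0,0,0,-0.177],[0.02,0.055,0,0,0,-0.355],[0.03,0.082,0,0,0,-0.532],[0.04,0.109,0,0,0,-0.71],[0.051,0.137,0,0,0,-0.886],[0.051,0.137,0,0,0,-0.886]]]'
python3 - <<'E'
from h import *
np.set_printoptions(precision=1,suppress=True)
print(r.sense()['tool_pos'])
p,d,K,T=snap('wrist','w1.png'); print(T[:3,3],T[:3,2],K[0,0])
for n,z in [('big_pin',50),('small_pin',50),('pivot',64),('knob',89)]:
    for x in r.landmark_of(n,'wrist')[:2]:
        print(n,round(x['conf'],2),np.array(x['pixel']),onz(x['pixel'],z,K,T),dep(x['pixel'],d,K,T))
E
```

```text
time: 3.3
tool_pos: [480.8, -168.0, 331.5]
tcp_rot: [180.0, 0.0, 179.2]
ft_force: [0.6, -0.1, -0.5]
finger_gap: 34.0
[ 480.8 -168.   331.5]
[ 396.  -167.1  473.7] [ 0.3 -0.  -0.9] 340.0240745270022
big_pin 0.72 [251.4 258. ] [ 561.4 -252.4   50. ] [ 572.3 -258.    22.2]
big_pin 0.59 [519.3 249.8] [556.1 103.6  50. ] [564.5 117.8  27.7]
small_pin 0.67 [365.9 258.7] [565.2 -99.2  50. ] [567.1 -98.4  45.2]
pivot 0.96 [303.7 297.1] [ 613.8 -183.4   64. ] [ 611.4 -183.2   68.4]
knob 0.84 [315.1 248.1] [ 534.8 -166.9   89. ] [ 528.7 -166.9  105.8]
```

View pics/w1.png

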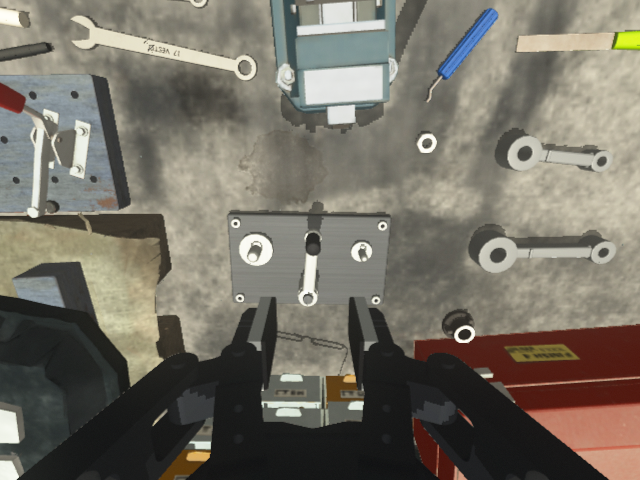

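The wrist view shows the fixture: big pin (256,250), small pin (363,252), pivot (308,297) and knob (314,243). The network's pivot is about 4 px off, so I'll refine the fixture pose from the base plate.

```bash
cat > plate.py <<'E'
from h import *
np.set_printoptions(precision=1,suppress=True)
def cloud(d,K,T):
    v,u=np.mgrid[0:480,0:640]; z=d.ravel()
    P=np.stack([(u.ravel()-K[0,2])*z/K[0,0],(v.ravel()-K[1,2])*z/K[1,1],z]); P=(T[:3,:3]@P).T+T[:3,3]
    P[z<=0]=np.nan
    return P.reshape(480,640,3)
def rect(P,x,y,z):
    m=(P[...,0]>x[0])&(P[...,0]<x[1])&(P[...,1]>y[0])&(P[...,1]<y[1])&(P[...,2]>z[0])&(P[...,2]<z[1])
    m=cv2.morphologyEx(m.astype(np.uint8),cv2.MORPH_OPEN,np.ones((3,3),np.uint8))>0
    return m,P[m]
if __name__=='__main__':
  for cam in ['top','wrist']:
    p,d,K,T=snap(cam); P=cloud(d,K,T)
    m,Q=rect(P,(480,700),(-320,-30),(9,19))
    b=cv2.minAreaRect(Q[:,:2].astype(np.float32)); print(cam,len(Q),b,np.median(Q[:,2]),(P[...,2][(P[...,0]>480)&(P[...,0]<520)&(P[...,1]>-100)&(P[...,1]<0)]).mean())
    m,Q=rect(P,(480,700),(-320,-30),(70,115)); print('knob top',Q.mean(0),len(Q))
    m,Q=rect(P,(480,700),(-320,-30),(56,76)); 
    if len(Q): c=cv2.minAreaRect(Q[:,:2].astype(np.float32)); print('bar',c,np.median(Q[:,2]))
    m,Q=rect(P,(480,700),(-320,-225),(19,26)); print('bigseat',cv2.minEnclosingCircle(Q[:,:2].astype(np.float32)),len(Q))
    m,Q=rect(P,(480,700),(-125,-60),(19,26)); print('smallseat',cv2.minEnclosingCircle(Q[:,:2].astype(np.float32)) if len(Q) else 0,len(Q))
    for n in [(530,600,-300,-225),(530,600,-120,-80)]:
        m=(P[...,0]>n[0])&(P[...,0]<n[1])&(P[...,1]>n[2])&(P[...,1]<n[3])&(P[...,2]>42)&(P[...,2]<56); print('pin',P[m].mean(0) if m.any() else None,m.sum())
    cv2.imwrite('pics/%s_c.png'%cam, cv2.resize(p[140:240,360:500] if cam=='top' else p[200:310,220:400],None,fx=4,fy=4,interpolation=cv2.INTER_CUBIC))
E
python3 plate.py
```

```text
top 4127 ((584.1998291015625, -160.3010711669922), (199.67620849609375, 140.27215576171875), 88.44866943359375) 14.13371514046139 54.32054088719005
knob top [ 528.5 -161.    87.3] 24
bar ((574.6329956054688, -172.4964141845703), (24.10318946838379, 107.4659652709961), 85.69325256347656) 64.2301102733785
bigseat ((0.0, 0.0), 0.0) 0
smallseat ((565.6124267578125, -100.07475280761719), 14.256603240966797) 49
pin None 0
pin [565.2 -99.3  47.6] 18
wrist 11102 ((583.6239624023438, -175.28079223632812), (230.0579071044922, 140.5828399658203), 88.25830078125) 13.603186617522908 0.11734275609127044
knob top [ 527.8 -168.3   97.9] 283
bar ((574.2196044921875, -173.4734649658203), (24.54833984375, 108.39305877685547), 85.87115478515625) 63.613602599344006
bigseat ((577.7467651367188, -278.8131408691406), 60.696083068847656) 715
smallseat ((552.2236938476562, -90.337890625), 31.722240447998047) 226
pin [ 558.8 -248.2   47.3] 75
pin [ 564.6 -100.4   46.4] 43
```

Everything fits one fixture pose. The plate measures 230.1x140.6 with its origin at (563.6, -174.7) and its x axis at 88.26°. That puts the pivot at (615.6, -176.3) and the knob near (530.8, -169.5), matching what I measured. Next I go to the knob.

```bash
python3 -c "
from plan import *
rel([530.8,-169.5,130],[180,0,175.5])
rel([530.8,-169.5,77],[180,0,175.5])"
```

```text
shift [-0.0509  0.0018  0.2015] turn [-0.0003  0.0003  0.0586] dist 208 deg 3.4
shift [-0.0509  0.0018  0.2545] turn [-0.0003  0.0003  0.0586] dist 260 deg 3.4
```

```bash
python3 -m crank '[[[-0.013,0.001,0.045,0,0,0.02],[-0.026,0.001,0.09,0,0,0.04],[-0.039,0.002,0.135,0,0,0.0586],[-0.051,0.002,0.18,0,0,0.0586],[-0.051,0.002,0.2,0,0,0.0586],[-0.051,0.002,0.2,0,0,0.0586]]]'
python3 - <<'E'
from h import *
print(r.sense()['tool_pos'])
snap('wrist','w2.png')
E
```

```text
time: 4.4
tool_pos: [529.5, -169.2, 130.3]
tcp_rot: [180.0, -0.2, 175.5]
ft_force: [0.0, 0.5, 0.6]
finger_gap: 34.4
[ 529.53623869 -169.19880274  130.26068098]
```

View pics/w2.png

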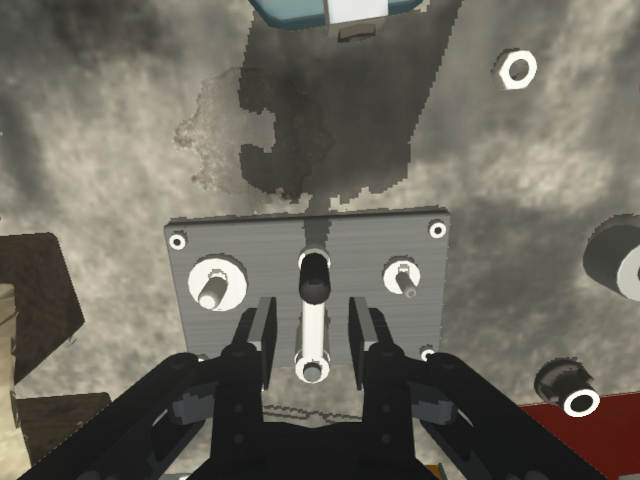

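The knob, at (315,275), is centred between the fingers at columns 270 and 356. I'll descend and close lightly.

```bash
python3 -m crank '[[[-0.001,0,0.02,0,0,0],[-0.001,0,0.04,0,0,0],[-0.001,0,0.053,0,0,0],[-0.001,0,0.053,0,0,0]]]'
python3 -m crank '[[[0,0,0,0,0,0],[0,0,0,0,0,0],[0,0,0,0,0,0],[0,0,0,0,0,0]]]' 1 20
python3 - <<'E'
from plan import *
s=r.sense();print(s['tool_pos'],s['tcp_rot'],s['ft_force'])
p0=s['tool_pos'];C=np.array([615.6,-176.3])
# actual
v=p0[:2]-C; f0=np.degrees(np.arctan2(v[1],-v[0])); print('phi0',f0,np.linalg.norm(v))
y0=s['tcp_rot'][2]
for k in range(1,11):
    f=np.radians(f0+9.75*k); q=C+85*np.array([-np.cos(f),np.sin(f)])
    print(k,end=' '); rel([q[0],q[1],p0[2]],[180,0,y0-9.75*k],s)
E
```

```text
time: 4.95
tool_pos: [530.4, -169.2, 77.3]
tcp_rot: [180.0, -0.2, 175.5]
ft_force: [0.6, 0.1, -0.0]
finger_gap: 34.0
time: 5.45
tool_pos: [530.7, -169.3, 77.8]
tcp_rot: [180.0, -0.1, 175.5]
ft_force: [-0.7, 0.3, 2.4]
finger_gap: 17.1
[ 530.7467747  -169.30928539   77.76424628] [ 1.79976065e+02 -1.19443323e-01  1.75471195e+02] [-0.65801132  0.32967466  2.43406192]
phi0 4.709731455080279 85.14070668363807
1 shift [-0.0014  0.0144  0.    ] turn [ 0.0002 -0.0021  0.1702] dist 14 deg 9.8
2 shift [-0.0051  0.0284  0.    ] turn [ 1.000e-04 -2.100e-03  3.403e-01] dist 29 deg 19.5
3 shift [-0.0111  0.0415 -0.    ] turn [-1.000e-04 -2.100e-03  5.105e-01] dist 43 deg 29.3
4 shift [-0.0193  0.0534 -0.    ] turn [-3.000e-04 -2.100e-03  6.807e-01] dist 57 deg 39.0
5 shift [-0.0293  0.0638 -0.    ] turn [-5.000e-04 -2.100e-03  8.508e-01] dist 70 deg 48.8
6 shift [-0.041   0.0723 -0.0001] turn [-7.000e-04 -2.100e-03  1.021e+00] dist 83 deg 58.5
7 shift [-0.0539  0.0788 -0.0001] turn [-9.0000e-04 -2.1000e-03  1.1912e+00] dist 95 deg 68.3
8 shift [-0.0677  0.0829 -0.0001] turn [-1.1000e-03 -2.0000e-03  1.3614e+00] dist 107 deg 78.0
9 shift [-0.0821  0.0847 -0.0001] turn [-1.3000e-03 -2.0000e-03  1.5315e+00] dist 118 deg 87.8
10 shift [-0.0965  0.084  -0.0002] turn [-1.5000e-03 -1.9000e-03  1.7017e+00] dist 128 deg 97.5
```

```bash
python3 -m crank '[[[-0.001,0.014,0,0,0,0.17],[-0.005,0.028,0,0,0,0.34],[-0.011,0.0415,0,0,0,0.51],[-0.019,0.0535,0,0,0,0.68],[-0.029,0.064,0,0,0,0.85],[-0.029,0.064,0,0,0,0.85]]]'
python3 - <<'E'
from plan import *
s=r.sense()
p0=s['tool_pos'];C=np.array([615.6,-176.3])
v=p0[:2]-C; f0=np.degrees(np.arctan2(v[1],-v[0])); print('phi0',f0,np.linalg.norm(v))
y0=s['tcp_rot'][2]; st=(102.2-f0)/5
for k in range(1,6):
    f=np.radians(f0+st*k); q=C+85*np.array([-np.cos(f),np.sin(f)])
    print(k,end=' '); rel([q[0],q[1],77.5],[180,0,y0-(y0-(180-102.2))/5*k],s)
E
```

```text
time: 6.2
tool_pos: [565.3, -107.5, 77.8]
tcp_rot: [-179.9, -0.1, 126.8]
ft_force: [1.1, -2.1, -0.7]
finger_gap: 16.7
phi0 53.813087393142524 85.2510906177099
1 shift [-0.0016  0.0143  0.0003] turn [-0.0012 -0.001   0.1711] dist 14 deg 9.8
2 shift [-0.0054  0.0281  0.0003] turn [-0.0013 -0.0009  0.3423] dist 29 deg 19.6
3 shift [-0.0114  0.0411  0.0003] turn [-0.0014 -0.0008  0.5134] dist 43 deg 29.4
4 shift [-0.0195  0.0529  0.0002] turn [-0.0015 -0.0007  0.6845] dist 56 deg 39.2
5 shift [-0.0295  0.0632  0.0002] turn [-1.500e-03 -6.000e-04  8.556e-01] dist 70 deg 49.0
```

Forces are low and the knob is still held, at a gap of 16.7 mm. I'll continue the swing.

```bash
python3 -m crank '[[[-0.0015,0.0145,0,0,0,0.17],[-0.0055,0.028,0,0,0,0.34],[-0.0115,0.041,0,0,0,0.51],[-0.0195,0.053,0,0,0,0.685],[-0.0295,0.063,0,0,0,0.855],[-0.0295,0.063,0,0,0,0.855]]]'
python3 -m crank '[[[0,0,0,0,0,0],[0,0,0,0,0,0],[0,0,0,0,0,0]]]' 0.6
python3 - <<'E'
from plan import *
s=r.sense();v=s['tool_pos'][:2]-[615.6,-176.3];print(np.degrees(np.arctan2(v[1],-v[0])),s['ft_force'])
E
```

```text
time: 6.95
tool_pos: [634.0, -92.9, 77.8]
tcp_rot: [-179.9, -0.1, 78.0]
ft_force: [1.8, 4.5, 0.8]
finger_gap: 17.3
time: 7.32
tool_pos: [633.6, -93.2, 77.9]
tcp_rot: [-179.9, -0.1, 78.0]
ft_force: [-0.3, 0.4, -0.9]
finger_gap: 34.5
102.22038285606766 [-0.3382418   0.43749141 -0.87630726]
```

```bash
python3 -m crank '[[[0,0,-0.03,0,0,0],[0,0,-0.07,0,0,0],[0,0,-0.11,0,0,0]]]'
python3 -c "
from plan import *
rel([566,215,310],[180,0,90])"
```

```text
time: 7.7
tool_pos: [633.2, -93.5, 188.8]
tcp_rot: [-179.9, -0.0, 78.1]
ft_force: [0.5, -0.4, -0.5]
finger_gap: 34.3
shift [ 0.288  -0.1298 -0.1207] turn [-0.002  -0.0009 -0.2083] dist 338 deg 11.9
```

```bash
python3 -m crank '[[[0.025,-0.02,-0.035,0,0,-0.03],[0.065,-0.04,-0.07,0,0,-0.06],[0.11,-0.06,-0.1,0,0,-0.1],[0.155,-0.08,-0.12,0,0,-0.13],[0.2,-0.1,-0.12,0,0,-0.17],[0.245,-0.115,-0.12,0,0,-0.208],[0.288,-0.13,-0.12,0,0,-0.208],[0.288,-0.13,-0.12,0,0,-0.208]]]'
cat > lever.py <<'E'
from plate import *
from plan import rel
def lever(P):
    m=(P[...,0]>525)&(P[...,0]<610)&(P[...,1]>40)&(P[...,1]<290)&(P[...,2]>5)&(P[...,2]<45)
    Q=P[m]; return Q
E
python3 - <<'E'
from lever import *
print(r.sense()['tool_pos'],r.sense()['tcp_rot'])
for cam in ['wrist','top']:
    p,d,K,T=snap(cam,'%s3.png'%cam); P=cloud(d,K,T)
    for n,z in [('lever_long_balance',29),('lever_long_big_bore',0),('lever_long_small_bore',0),('knob',89),('pivot',64),('big_pin',50),('small_pin',50)]:
        for x in r.landmark_of(n,cam)[:1]:
            print(n,round(x['conf'],2),np.array(x['pixel']),onz(x['pixel'],z,K,T),dep(x['pixel'],d,K,T))
    Q=lever(P)
    top=Q[Q[:,2]>26]; 
    print('rect z>26',cv2.minAreaRect(top[:,:2].astype(np.float32)))
    b=Q[(Q[:,2]>33)]; print('big',cv2.minEnclosingCircle(b[:,:2].astype(np.float32)),b.mean(0))
    b=Q[(Q[:,2]>26)&(Q[:,1]>208)]; print('small',cv2.minEnclosingCircle(b[:,:2].astype(np.float32)),b.mean(0))
    w=Q[(Q[:,2]>26)&(Q[:,1]>118)&(Q[:,1]<205)]
    f=np.polyfit(w[:,1],w[:,0],1); print('web x=',np.polyval(f,132),'slope deg',np.degrees(np.arctan(f[0])),'n',len(w))
    print('med',[round(float((w[abs(w[:,1]-y)<4][:,0].max()+w[abs(w[:,1]-y)<4][:,0].min())/2),1) for y in range(124,205,10) if (abs(w[:,1]-y)<4).any()])
E
```

```text
time: 8.7
tool_pos: [564.8, 217.9, 309.2]
tcp_rot: [-179.9, -0.1, 90.3]
ft_force: [-0.9, -0.8, -0.4]
finger_gap: 34.1
[564.8 217.9 309.2] [-179.9   -0.1   90.3]
lever_long_balance 0.71 [316.4 253.4] [570. 140.  29.] [570.  140.2  29.3]
lever_long_big_bore 0.71 [315.  283.9] [568.6  81.2   0. ] [568.3  98.7  36.1]
lever_long_small_bore 0.65 [316.5 177.3] [569.8 236.2   0. ] [569.8 236.3   0.9]
knob 0.45 [359.9 428.5] [631.4 -97.2  89. ] [577.6 226.1 383.6]
small_pin 0.88 [313.3 411. ] [ 566.7 -106.    50. ] [ 566.8 -141.8   14.6]
rect z>26 ((568.7307739257812, 154.694091796875), (193.76718139648438, 52.11494064331055), 89.7845230102539)
big ((568.5223388671875, 84.72716522216797), 27.259254455566406) [568.9  85.8  36.1]
small ((571.0603637695312, 229.70852661132812), 22.105419158935547) [569.8 231.5  29.5]
web x= 568.9973918424931 slope deg 0.7979848175315051 n 744
med [568.9, 568.9, 568.8, 569.4, 569.4, 569.3, 569.9, 569.9, 569.8]
lever_long_balance 0.62 [277.7 197.5] [566.6 138.1  29. ] [566.5 138.   30.1]
lever_long_big_bore 0.7 [301.6 201.2] [563.3  89.6   0. ] [562.7  89.4   4. ]
lever_long_small_bore 0.79 [230.  199.7] [567.3 241.8   0. ] [449.9 130.7 708.7]
knob 0.67 [280.7 198.1] [555.3 127.6  89. ] [565.3 131.8  29.4]
pivot 0.39 [281.3 260.3] [434.  127.7  64. ] [436.1 130.   31.3]
big_pin 0.76 [469.  196.9] [ 562.4 -251.2   50. ] [ 566.9 -257.8   22.9]
small_pin 0.83 [394.1 194.4] [ 568.3 -100.2   50. ] [ 572.9 -103.3   23.2]
rect z>26 ((569.661865234375, 156.23574829101562), (191.42874145507812, 52.24799346923828), 88.2690200805664)
big ((568.3204956054688, 155.7550048828125), 95.22683715820312) [568.   93.4  36.4]
small ((565.927734375, 243.39706420898438), 14.830466270446777) [564.9 246.7  30.8]
web x= 568.1145631975483 slope deg 0.17404418985387496 n 231
med [568.2, 568.7, 568.7, 569.0, 568.7, 567.8, 568.1]
```

View pics/wrist3.png

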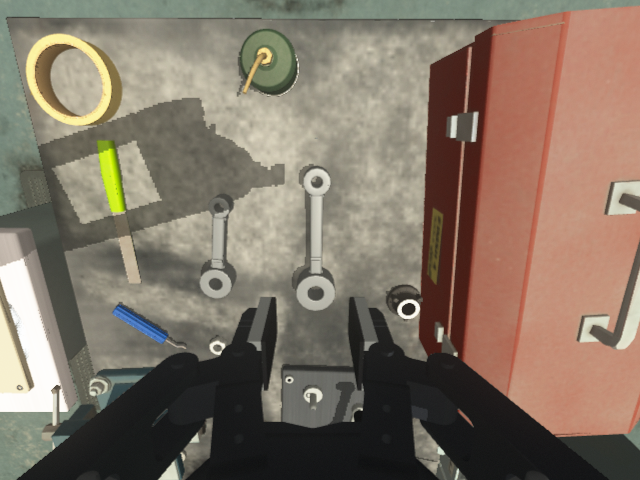

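View pics/top3.png

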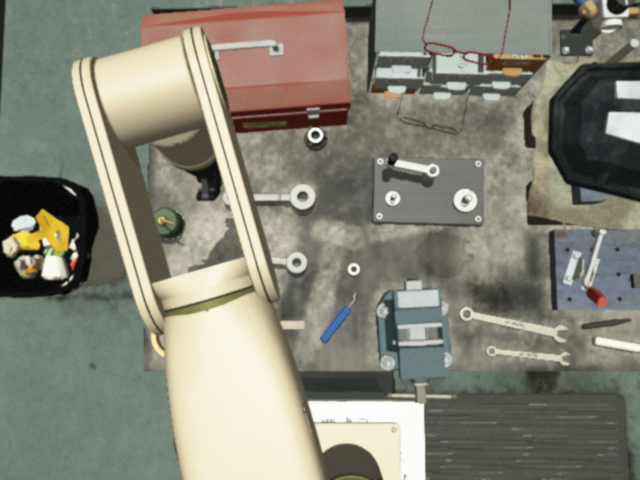

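The top view confirms the arm is swung clear, with the knob at (392,160) and the pivot at (432,170). In the wrist view the long lever's big boss is at (316,288) and its small boss at (316,181). The outer size fit of 194x52 gives a big bore at about (568.6, 84.6), a small bore at (570, 234.5) and a balance point at (569.1, 133.6). Next I approach the lever.

```bash
python3 -c "
from plan import *
rel([569.1,133.6,80],[180,0,89.4])"
```

```text
shift [-0.0817  0.0037  0.2292] turn [-0.0019 -0.0011  0.0102] dist 243 deg 0.6
```

```bash
python3 -m crank '[[[-0.02,0.001,0.045,0,0,0],[-0.04,0.002,0.09,0,0,0.005],[-0.06,0.003,0.135,0,0,0.01],[-0.0815,0.004,0.18,0,0,0.01],[-0.0815,0.004,0.215,0,0,0.01],[-0.0815,0.004,0.229,0,0,0.01],[-0.0815,0.004,0.229,0,0,0.01]]]' 0.5
python3 - <<'E'
from lever import *
s=r.sense();print(s['tool_pos'],s['tcp_rot'])
p,d,K,T=snap('wrist','w4.png'); P=cloud(d,K,T)
for n,z in [('lever_long_balance',29)]:
    for x in r.landmark_of(n,'wrist')[:1]:
        print(n,round(x['conf'],2),np.array(x['pixel']),onz(x['pixel'],z,K,T))
Q=lever(P);w=Q[(Q[:,2]>26)&(Q[:,1]>118)&(Q[:,1]<205)]
f=np.polyfit(w[:,1],w[:,0],1); print('web x=',np.polyval(f,133.6),np.degrees(np.arctan(f[0])))
b=Q[(Q[:,2]>33)]; print('big',cv2.minEnclosingCircle(b[:,:2].astype(np.float32)))
b=Q[(Q[:,2]>26)&(Q[:,1]>219)]; print('small',cv2.minEnclosingCircle(b[:,:2].astype(np.float32)),b[:,1].max())
rel([569.1,133.6,3.5],[180,0,89.4])
E
```

```text
time: 10.38
tool_pos: [568.9, 133.9, 79.7]
tcp_rot: [-179.8, -0.1, 89.4]
ft_force: [-0.9, -0.4, 1.4]
finger_gap: 42.7
[568.9 133.9  79.7] [-179.8   -0.1   89.4]
lever_long_balance 0.68 [315.8 259.5] [571.9 140.7  29. ]
web x= 570.0417377160103 0.2625370791593639
big ((565.985107421875, 156.87120056152344), 96.29771423339844)
small ((570.8812866210938, 235.9300537109375), 18.827707290649414) 254.18895317342492
shift [-0.  -0.   0.1] turn [ 0. -0.  0.] dist 79 deg 0.1
```

View pics/w4.png

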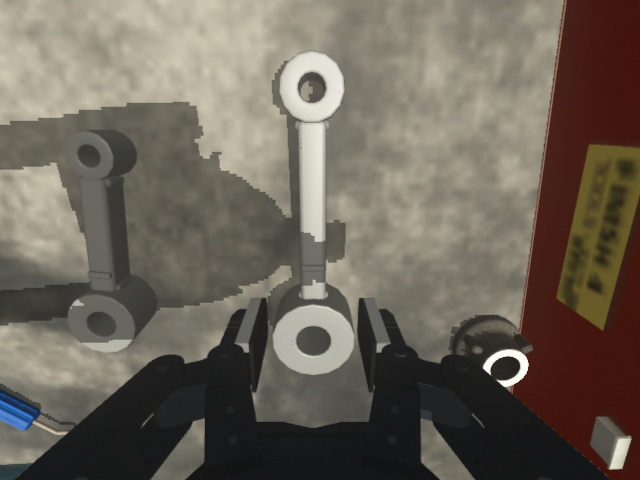

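Run:
```python
from h import *
np.set_printoptions(precision=1,suppress=True)
p=cv2.imread('pics/w4.png'); cv2.imwrite('pics/w4c.png',cv2.resize(p[225:385,260:370],None,fx=4.5,fy=3.7,interpolation=cv2.INTER_CUBIC))
c=r.get_calibration('wrist');K=np.array(c['mtx']);T=np.array(c['cam_to_world'])
for px,z in [((313,265),31),((313,270),31),((313,278),31),((313,285),31),((314,340),36),((312,88),30)]: print(px,onz(px,z,K,T))
```

```text
(313, 265) [570.9 137.6  31. ]
(313, 270) [570.9 134.3  31. ]
(313, 278) [570.8 128.8  31. ]
(313, 285) [570.8 124.   31. ]
(314, 340) [571.1  87.   36. ]
(312, 88) [571.3 237.3  30. ]
```

View pics/w4c.png

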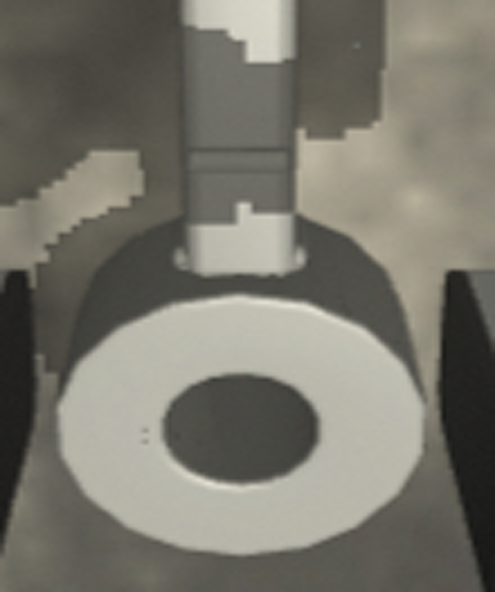

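The raised bar is at row 268, which gives y ≈ 135.7. Both bosses from this close view agree, at y = 87 and 237.3. I'll set the balance point at (570.2, 135.5), then descend and grip.

```bash
python3 -m crank '[[[0.0015,0.001,0.025,0,0,0],[0.0015,0.001,0.05,0,0,0],[0.0015,0.001,0.07,0,0,0],[0.0015,0.001,0.0765,0,0,0],[0.0015,0.001,0.0765,0,0,0]]]' 0.5
python3 -m crank '[[[0,0,0,0,0,0],[0,0,0,0,0,0],[0,0,0,0,0,0],[0,0,0,0,0,0],[0,0,0,0,0,0],[0,0,0,0,0,0]]]' 1 80
```

```text
time: 11.1
tool_pos: [571.9, 135.9, 5.8]
tcp_rot: [180.0, -0.1, 89.4]
ft_force: [-0.2, -0.7, 0.7]
finger_gap: 42.9
time: 11.85
tool_pos: [572.7, 136.1, 7.2]
tcp_rot: [179.9, -0.1, 89.4]
ft_force: [-2.3, 0.2, 5.7]
finger_gap: 14.3
```

Run:
```python
from lever import *
s=r.sense();print(s['tool_pos'],s['ft_force'],s['finger_gap'],s['wrist_torque'])
p,d,K,T=snap('wrist','w5.png')
s=r.sense();print(s['tool_pos'],s['ft_force'],s['finger_gap'])
p,d,K,T=snap('side','s5.png')
cv2.imwrite('pics/s5c.png',cv2.resize(p[200:340,200:360],None,fx=4,fy=4,interpolation=cv2.INTER_CUBIC))
s=r.sense();print(s['tool_pos'],s['ft_force'],s['finger_gap'])
```

```text
[572.7 136.1   7.2] [-2.3  0.2  5.7] 14.339964545146838 [0.  0.5 0. ]
[572.7 136.1   7.2] [-2.2  0.6  5.3] 14.375385628871928
[572.8 136.1   7.2] [-1.3  0.3  6.1] 14.180046852853692
```

View pics/w5.png

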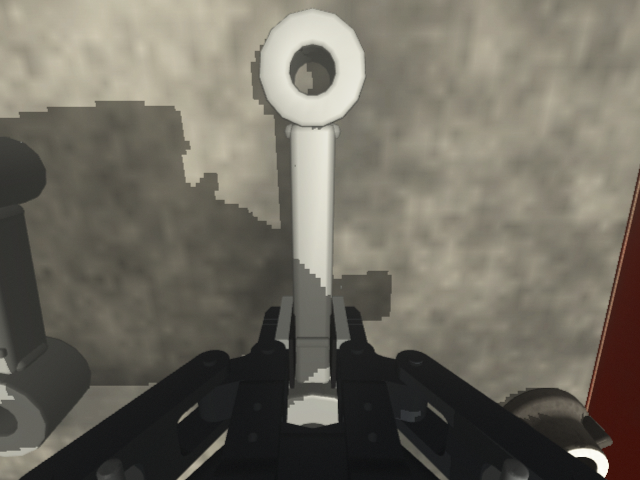

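View pics/s5c.png

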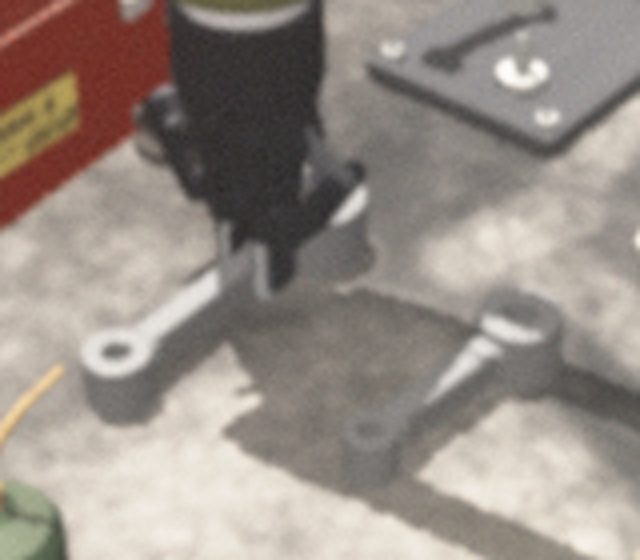

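The grip straddles the raised bar (row 342), but it sits about 4 mm higher than planned. I'll reopen slightly and seat it lower.

```bash
python3 -m crank '[[[0,0,0,0,0,0],[0,0,0,0,0,0]]]' 0.72
python3 -m crank '[[[0,0,0.003,0,0,0],[0,0,0.006,0,0,0],[0,0,0.006,0,0,0]]]' 
python3 -c "
from h import *
s=r.sense();print(s['tool_pos'],s['ft_force'],s['finger_gap'])"
```

```text
time: 12.2
tool_pos: [573.1, 136.1, 7.5]
tcp_rot: [179.8, -0.1, 89.4]
ft_force: [-0.7, -0.0, 0.6]
finger_gap: 24.0
time: 12.58
tool_pos: [572.6, 136.1, 0.9]
tcp_rot: [179.9, -0.1, 89.4]
ft_force: [0.3, -0.5, -0.0]
finger_gap: 23.8
[572.61420875 136.09937838   0.90800631] [ 0.27318207 -0.52452935 -0.02448098] 23.801437743623136
```

```bash
python3 -m crank '[[[0,0,-0.002,0,0,0],[0,0,-0.002,0,0,0],[0,0,-0.002,0,0,0],[0,0,-0.002,0,0,0],[0,0,-0.002,0,0,0]]]' 1 90
python3 -c "
from h import *
s=r.sense();print(s['tool_pos'],s['tcp_rot'],s['ft_force'],s['finger_gap'])"
```

```text
time: 13.2
tool_pos: [572.4, 136.1, 2.7]
tcp_rot: [179.9, -0.1, 89.4]
ft_force: [-0.3, 0.5, -5.6]
finger_gap: 14.3
[572.44966934 136.07333184   2.72146581] [ 1.79891620e+02 -1.02657731e-01  8.94435986e+01] [-0.33734568  0.45230372 -5.59418907] 14.309039560731621
```

```bash
python3 -m crank '[[[0,0,-0.01,0,0,0],[0,0,-0.035,0,0,0],[0,0,-0.065,0,0,0],[0,0,-0.1,0,0,0],[0,0,-0.13,0,0,0],[0,0,-0.15,0,0,0],[0,0,-0.15,0,0,0]]]'
cat > hold.py <<'E'
from lever import *
def held(tag):
    s=r.sense(); print(s['tool_pos'],s['tcp_rot'],s['ft_force'],s['finger_gap'],s['wrist_torque'])
    p,d,K,T=snap('wrist','w%s.png'%tag); P=cloud(d,K,T)
    zt=s['tool_pos'][2]
    t=s['tool_pos']
    R0=R.from_euler('xyz',s['tcp_rot'],degrees=True)
    L=R0.inv().apply((P.reshape(-1,3)-t)).reshape(P.shape)  # tool frame
    m=(abs(L[...,1])<30)&(L[...,0]>15)&(L[...,0]<150)&(L[...,2]<5)&(L[...,2]>-45)
    Q=L[m]
    w=Q[(Q[:,0]>20)&(Q[:,0]<78)]; w=w[w[:,2]<np.median(w[:,2])+3]
    f=np.polyfit(w[:,0],w[:,1],1); g=np.polyfit(w[:,0],w[:,2],1)
    print('web tool y at 0',f[1],'yaw slope deg',np.degrees(f[0]),'top z',g[1],'pitch slope deg',np.degrees(g[0]))
    b=Q[(Q[:,0]>86)]; zt=np.median(b[:,2]); b=b[abs(b[:,2]-zt)<4]
    # boss outer
    c=b[b[:,0]>93]; print('small boss top z',np.median(c[:,2]),'xmax',c[:,0].max(),'y',c[:,1].min(),c[:,1].max(),'circ',cv2.minEnclosingCircle(b[b[:,0]>86][:,:2].astype(np.float32)))
    return p,P,K,T
if __name__=='__main__':
    import sys; held(sys.argv[1])
E
python3 hold.py 6
```

```text
time: 14.08
tool_pos: [573.5, 136.0, 155.0]
tcp_rot: [179.7, -0.1, 89.4]
ft_force: [0.3, 0.5, -6.2]
finger_gap: 14.7
[573.5 136.  155. ] [179.7  -0.1  89.4] [ 0.3  0.5 -6.2] 14.665937992543185 [-0.  -0.1 -0. ]
web tool y at 0 -1.1560246556687324 yaw slope deg 0.03912232411776137 top z -24.598275680559325 pitch slope deg 0.19820586094975837
small boss top z -25.36099179553053 xmax 118.53501799720165 y -18.32127909681602 16.284070224770275 circ ((100.98878479003906, -1.1436610221862793), 17.554121017456055)
```

View pics/w6.png

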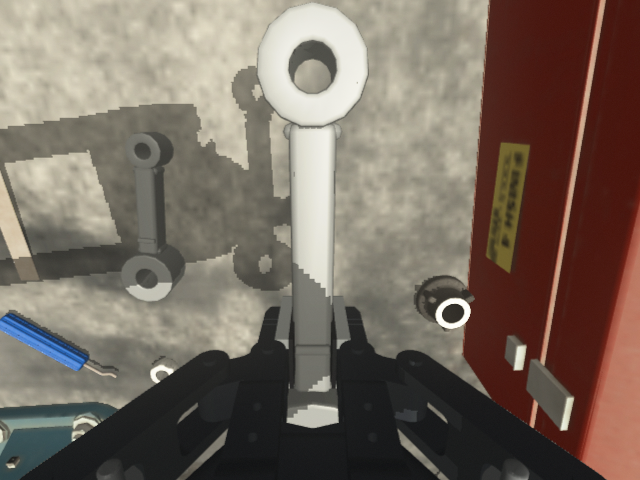

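The lever is held level, with its small boss at tool (101.0, -1.1) and a radius of 17.55, so the grasp is on the balance point. While the top camera has a clear view, I'll re-measure the fixture.

Run:
```python
from plate import *
p,d,K,T=snap('top','top7.png'); P=cloud(d,K,T)
m,Q=rect(P,(480,700),(-320,-30),(9,19)); b=cv2.minAreaRect(Q[:,:2].astype(np.float32)); print(b)
b0=P[(P[...,2]<6)&(P[...,2]>-6)&(P[...,0]>450)&(P[...,0]<500)&(abs(P[...,1]+60)<60)]; print('bench z',np.median(b0[:,2]))
for n in [(530,600,-300,-225),(530,600,-120,-80)]:
    w=(P[...,0]>n[0])&(P[...,0]<n[1])&(P[...,1]>n[2])&(P[...,1]<n[3])
    m=w&(P[...,2]>42)&(P[...,2]<56); print('pin',P[m].mean(0) if m.any() else None,m.sum())
    m=w&(P[...,2]>18.5)&(P[...,2]<28); q=P[m][:,:2].astype(np.float32); print('seat',cv2.minEnclosingCircle(q),m.sum())
m=(P[...,2]>95)&(P[...,2]<112)&(P[...,0]>560)&(P[...,0]<700)&(P[...,1]>-200)&(P[...,1]<-50); print('knob',P[m].mean(0),m.sum())
c=p[140:240,360:500]; cv2.imwrite('pics/top7c.png',cv2.resize(c,None,fx=5,fy=5,interpolation=cv2.INTER_CUBIC))
for n,z in [('big_pin',50),('small_pin',50),('pivot',64),('knob',89)]:
    for x in r.landmark_of(n,'top')[:1]: print(n,round(x['conf'],2),np.array(x['pixel']),onz(x['pixel'],z,K,T))
```

```text
((583.6183471679688, -175.6644287109375), (229.9906463623047, 140.3208465576172), 88.31232452392578)
bench z 0.28295460669482964
pin [ 560.1 -248.3   48. ] 32
seat ((567.238525390625, -254.8430633544922), 39.767154693603516) 364
pin [565.  -99.3  47.8] 19
seat ((564.4224243164062, -102.30044555664062), 35.921661376953125) 160
knob [632.3 -92.6 104.9] 70
big_pin 0.89 [467.8 196.2] [ 563.8 -248.9   50. ]
small_pin 0.57 [396.2 195. ] [ 567.  -104.4   50. ]
pivot 0.96 [430.2 172.1] [ 610.9 -171.6   64. ]
knob 0.83 [394.9 159.7] [630.9 -98.1  89. ]
```

View pics/top7c.png

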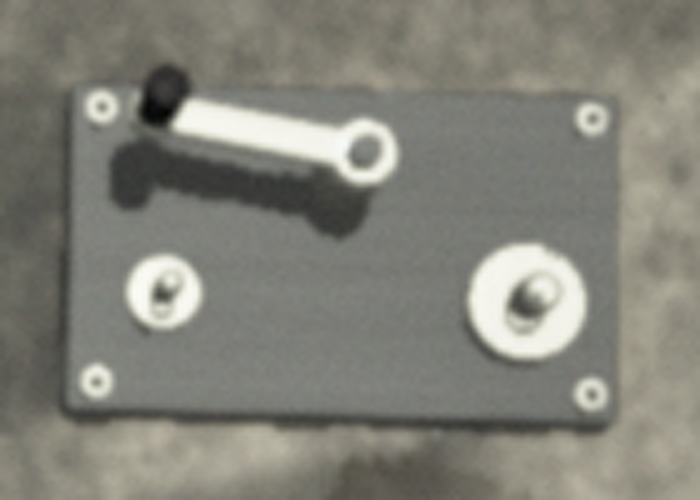

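Top and wrist agree on the fixture within 0.4 mm, with the plate centre at (583.6, -175.5) and an angle of 88.3°. The balance point must go to (562.8, -200.9). The arm is at about 100°, clear of both pins.

```bash
python3 -c "
from plan import *
rel([562.8,-200.9,140],[180,0,88.28])"
```

```text
shift [-0.3366 -0.0051  0.0105] turn [-0.0009 -0.0013  0.0203] dist 337 deg 1.2
```

```bash
python3 -m crank '[[[-0.02,0,0,0,0,0],[-0.055,-0.001,0,0,0,0],[-0.095,-0.001,0,0,0,0.005],[-0.135,-0.002,0,0,0,0.01],[-0.175,-0.003,0,0,0,0.01],[-0.215,-0.003,0,0,0,0.015],[-0.255,-0.004,0,0,0,0.02],[-0.29,-0.004,0,0,0,0.02],[-0.318,-0.005,0.005,0,0,0.02],[-0.334,-0.005,0.01,0,0,0.02]]]'
python3 -m crank '[[[-0.0025,0,0,0,0,0],[-0.0025,0,0,0,0,0]]]'
python3 - <<'E'
from hold import *
held('8')
rel([562.8,-200.9,78.5],[180,0,88.28])
p,d,K,T=snap('top','top8.png');snap('side','side8.png')
E
```

```text
time: 15.62
tool_pos: [562.0, -200.3, 139.8]
tcp_rot: [-179.9, -0.1, 88.2]
ft_force: [-0.0, 1.0, -5.8]
finger_gap: 14.6
time: 15.88
tool_pos: [561.8, -202.4, 139.5]
tcp_rot: [-179.9, -0.1, 88.2]
ft_force: [0.4, -0.4, -4.7]
finger_gap: 14.5
[ 561.8 -202.4  139.5] [-179.9   -0.1   88.2] [ 0.4 -0.4 -4.7] 14.46448320249696 [ 0. -0.  0.]
web tool y at 0 0.11102504995607419 yaw slope deg -0.03841511359217874 top z -26.833894913383737 pitch slope deg 0.17932437831827308
small boss top z -27.617022650490288 xmax 118.87750059819588 y -17.068653039756217 17.392442958086132 circ ((101.51810455322266, 0.12028061598539352), 17.437606811523438)
shift [0.  0.  0.1] turn [-0. -0. -0.] dist 61 deg 0.2
```

View pics/w8.png

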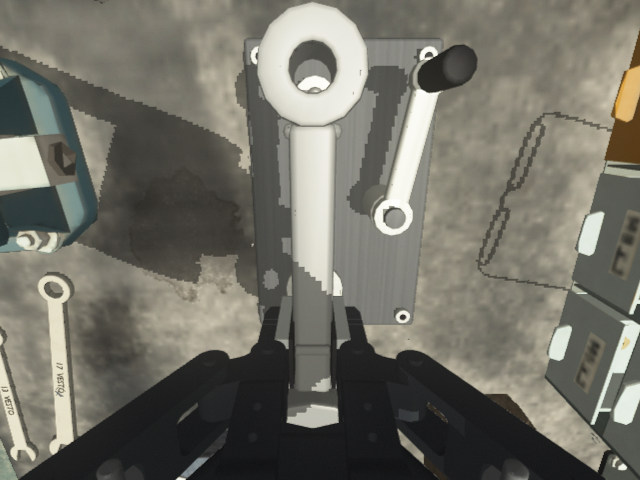

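View pics/top8.png

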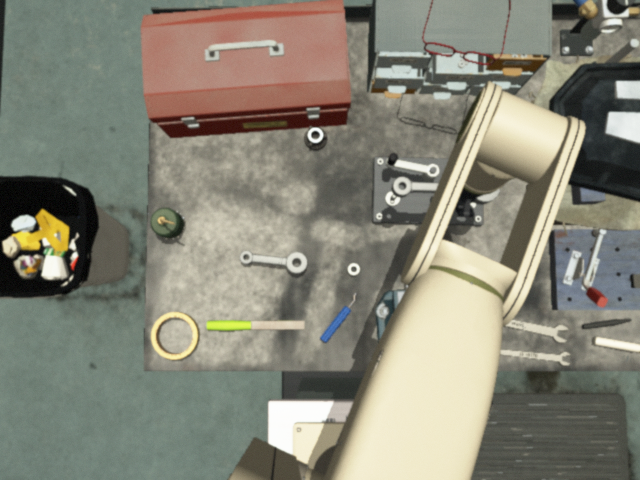

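```bash
python3 -m crank '[[[0.0005,0,0.015,0,0,0],[0.001,0.001,0.03,0,0,0],[0.0015,0.001,0.045,0,0,0],[0.0015,0.001,0.056,0,0,0],[0.0015,0.001,0.06,0,0,0],[0.0015,0.001,0.06,0,0,0]]]'
cat > chk.py <<'E'
from hold import *
import sys
tag=sys.argv[1]
p,P,K,T=held(tag)
p2,d2,K2,T2=snap('top','top%s.png'%tag); P2=cloud(d2,K2,T2)
for nm,A in (('wrist',P),('top',P2)):
    w=(A[...,0]>530)&(A[...,0]<600)&(A[...,1]>-135)&(A[...,1]<-60)
    zz=A[...,2]
    q=A[w&(zz>90)&(zz<120)]
    b=q[q[:,1]>-118]; zt=np.median(b[:,2]); b=b[abs(b[:,2]-zt)<5]
    print(nm,'boss',cv2.minEnclosingCircle(b[:,:2].astype(np.float32)),'top z',zt,len(b))
    m,Q=rect(A,(480,700),(-320,-30),(9,19)); print(nm,'plate',cv2.minAreaRect(Q[:,:2].astype(np.float32)),'z',np.median(Q[:,2]),'ymax',np.percentile(Q[:,1],[99.5,100]))
    k=A[(zz>98)&(zz<112)&(A[...,0]>605)&(A[...,0]<680)&(A[...,1]>-130)&(A[...,1]<-60)]; print('knob',k.mean(0) if len(k) else None)
cv2.imwrite('pics/w%sc.png'%tag,cv2.resize(p[0:160,240:400],None,fx=3.7,fy=3.7,interpolation=cv2.INTER_CUBIC))
cv2.imwrite('pics/t%sc.png'%tag,cv2.resize(p2[140:240,360:500],None,fx=5,fy=5,interpolation=cv2.INTER_CUBIC))
E
python3 chk.py 9
```

```text
time: 16.77
tool_pos: [563.1, -200.3, 79.8]
tcp_rot: [-179.9, -0.1, 88.3]
ft_force: [0.6, -0.6, -4.9]
finger_gap: 14.3
[ 563.1 -200.3   79.8] [-179.9   -0.1   88.3] [ 0.6 -0.6 -4.9] 14.313685223204272 [-0.  0.  0.]
web tool y at 0 0.19774912537822073 yaw slope deg 0.024552141215271498 top z -27.1717567174668 pitch slope deg 0.21545612062573374
small boss top z -27.912900698329157 xmax 118.36955648058112 y -16.960276960223375 17.499992403489703 circ ((101.04949188232422, 0.2627374827861786), 17.472501754760742)
wrist boss ((565.765869140625, -101.10221862792969), 19.337196350097656) top z 107.79652963445923 9674
wrist plate ((584.361328125, -169.41525268554688), (217.42724609375, 140.1182403564453), 88.21031951904297) z 14.308247047168067 ymax [-61.4 -59.1]
knob [632.1 -93.8 105. ]
top boss ((565.6643676757812, -100.41291809082031), 18.109773635864258) top z 107.64295753631654 218
top plate ((583.49755859375, -175.4915771484375), (230.0778045654297, 140.38458251953125), 88.02017974853516) z 14.195072577020937 ymax [-60.2 -59.5]
knob [632.1 -92.7 105.5]
```

View pics/w9.png

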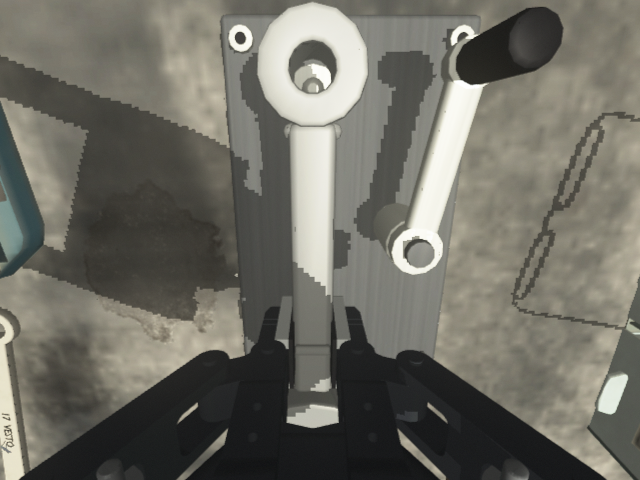

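View pics/w9c.png

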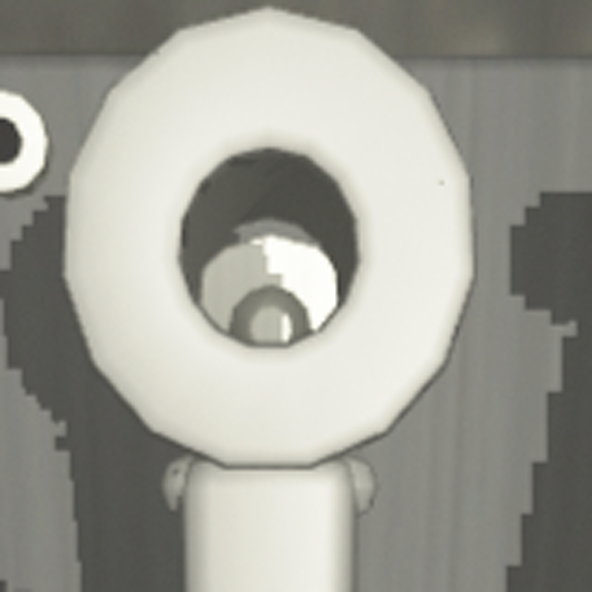

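View pics/t9c.png

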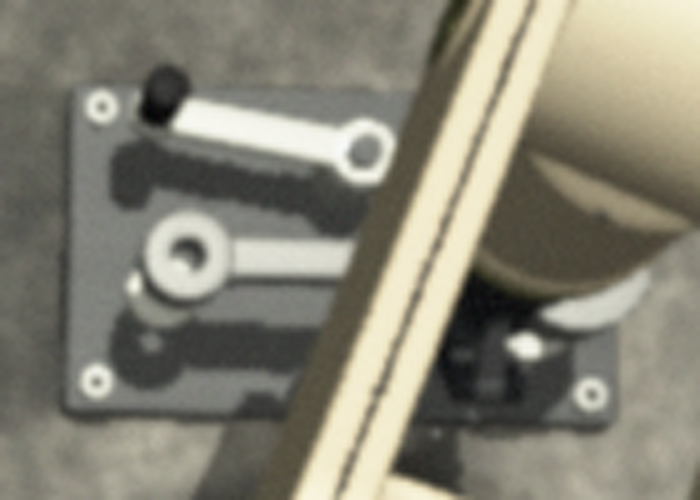

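Run:
```python
from plan import *
np.set_printoptions(precision=1,suppress=True)
c=r.get_calibration('wrist');K=np.array(c['mtx']);T=np.array(c['cam_to_world'])
for px,z in [((313,87),50),((312.7,67),107.7),((312.7,67.5),107.7)]: print(px,onz(px,z,K,T))
s=r.sense()
R0=R.from_euler('xyz',s['tcp_rot'],degrees=True)
print('cam-based small boss',s['tool_pos']+R0.apply([101.05,.26,-28]))
c=r.get_calibration('top');K=np.array(c['mtx']);T=np.array(c['cam_to_world'])
for px,z in [((360+186/5,140+252/5),107.7),((360+176/5,140+278/5),50)]: print('top',px,onz(px,z,K,T))
```

```text
(313, 87) [567.  -99.3  50. ]
(312.7, 67) [566.8 -99.4 107.7]
(312.7, 67.5) [566.8 -99.5 107.7]
cam-based small boss [567.  -99.6 108.8]
top (397.2, 190.4) [566.1 -99.4 107.7]
top (395.2, 195.6) [ 565.8 -102.3   50. ]
```

In the wrist picture the small pin tip (567.0, -99.3) and the bore (566.8, -99.4) coincide. The yaw matches the plate at 88.3°. The underside is at about 77.7, so I'll lower 2.5 mm.

```bash
python3 -m crank '[[[0,0,0.0025,0,0,0],[0,0,0.0025,0,0,0],[0,0,0.0025,0,0,0],[0,0,0.0025,0,0,0]]]'
python3 chk.py 10
```

```text
time: 17.38
tool_pos: [563.7, -200.6, 78.3]
tcp_rot: [-180.0, -0.1, 88.3]
ft_force: [0.1, 0.3, -5.3]
finger_gap: 14.4
[ 563.7 -200.6   78.3] [-180.    -0.1   88.3] [ 0.1  0.3 -5.3] 14.441935844763261 [ 0.   0.  -0.1]
web tool y at 0 -0.1502871692546542 yaw slope deg 0.0332341966596585 top z -26.502656037536084 pitch slope deg 0.1143452855425403
small boss top z -27.342888227726952 xmax 118.32613907387277 y -17.258414701056957 17.291795914118254 circ ((101.25762939453125, -0.15505319833755493), 17.596330642700195)
wrist boss ((566.1289672851562, -101.0783462524414), 19.338699340820312) top z 105.67936750173826 9663
wrist plate ((583.7933959960938, -168.57785034179688), (217.05233764648438, 140.0471649169922), 88.15544128417969) z 13.714386709081268 ymax [-60.8 -58.4]
knob [631.8 -93.7 104.5]
top boss ((566.2349853515625, -100.58743286132812), 18.374107360839844) top z 105.81823529441851 217
top plate ((583.428955078125, -175.46966552734375), (230.4190216064453, 140.4786376953125), 88.02791595458984) z 14.198138450004535 ymax [-60.2 -59.6]
knob [632.7 -92.8 105.5]
```

View pics/w10.png

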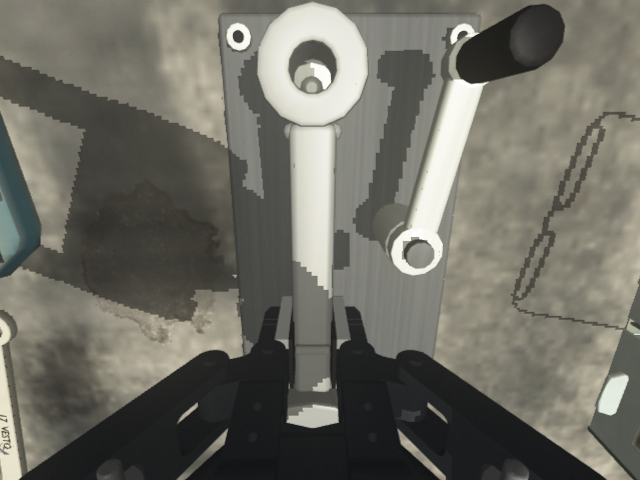

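```bash
python3 -c "
from bench import r
print(r.hand_in()); print(r.sense()['time'])"
```

```text
the job is handed in; nothing more can be done
None
the job is handed in; nothing more can be done
```

I did the job in the order asked and handed it in at about 17.5 s. The long lever is held level over the pins, and the hold-down arm is swung back clear.

**What I did**
- **Hold-down arm:** I gripped the knob lightly and swung the arm to about 100° (1.75 rad). The last pictures show it still there.
- **Long lever:** I gripped it at the raised bar. The first grip sat about 4 mm too high, so I released it, went lower and gripped again before lifting.
- **Other things:** I did not touch the short lever or the bystanders.

**Last checks**
- **Height:** Both cameras put the lever's underside about 75.7 mm above the bench, roughly 25.7 mm clear of the pin tips.
- **Level:** It is within about 0.2°.
- **Small bore:** In the wrist picture taken 2.5 mm higher, it lined up with the small pin within 0.3 mm. After that last lowering, the boss-fit estimate put it about 0.6 mm off in x.
- **Big bore:** I could not see it directly, because the gripper hides it. Its position follows from the lever's direction of 88.3° and the grip at the balance point. The fixture's direction read 88.0–88.3° in different pictures.
- **Forces:** The highest reading after any move was about 6 N, about the lever's weight. I only read forces after each move.

**Disagreements:** The networks' points were up to about 10 mm off, so I used depth fits of the plate and bosses instead. The reported tool position and the cameras differed by 1–2 mm.

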